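# Load a sample tube into the empty bay of the lying rack

### The job

Load the long, thick sample tube from the wooden tray into the one empty bay of the rack. First free the clamp knob, slide the loading carriage until its trough is square in front of the empty bay and tighten the knob fully again; then lay the tube in the trough, rounded end towards the rack, and push it in until its flat black end is flush with the rack's front plate. Do not disturb the other tubes or anything else on the bench.

Things in the scene. Friction and masses are not known exactly. Their poses are not given: they have to be found in the camera images.
- rack: grey-painted base, 8 mm thick; origin on the bench under the front face of its upright grey plate (140 wide, 62 high, 12 thick); x points through the plate into the bays. Four 21 mm holes at y = -48, -16, 16, 48 mm, axes 38.6 mm above the bench; behind each, a lying bay on two rods, to a stop at x = 95 mm. Bars cross over the bays at 57 mm height. Three bays hold tubes, one is empty
- carriage (a joint): loading carriage, slides along the rack's y in front of the plate; value (m) = rack y of the trough's middle, -0.098 to 0.056; it starts clamped near its negative end. Stiff to move (about 2 N) when free, held fast when clamped
- trough (a point): middle of the trough on the carriage, on the axis that a tube lying in it has (38.6 mm above the bench); x along the trough towards the rack. The trough is two 8 mm steel rods 15 mm apart (tops 32 mm above the bench), 108 mm long, with its far end 2 mm before the plate and 54 mm beyond this point
- clamp (a joint): clamp knob on the carriage, upright axis 60 mm to the +y side of the trough; 0 = free (bar across the trough), 1.5 rad = fully tight (bar along the trough's x); turns clockwise seen from above to tighten. It begins to bite at about 0.95; tight is beyond 1.15
- clamp_grip (a point): on the knob's axis, 45 mm above the bench, in its black grip bar: 36 long, 10 wide, from 30 to 56 mm above the bench (a 32 mm disc from 28 to 32 mm); x of this frame lies along the trough at value 0, while the bar's long direction is this x turned by +1.5 rad about z
- sensor: black sensor head (20 x 24 mm, 58 mm high above the bench) fixed behind the stop plate of the empty bay. Its origin is the middle of a flush-seated tube in that bay: 45 mm behind the front face of the plate, on the hole's axis, 38.6 mm above the bench; x points into the bay
- sample: the tube to load: white, 18 mm diameter, 90 mm long, 35 g, rounded end at +x, flat black end at -x; origin at the middle of its axis. It lies in one of the tray's three cradles
- nose (a point): tip of the sample tube's rounded end, 45 mm from its middle along x
- tray: fixed wooden tray 120 x 160 x 8 mm; origin under its middle on the bench. Three cradles along x at y = -50, 0, 50 mm, each two 8 mm steel rods 15 mm apart with tops 16 mm above the bench; an 18 mm tube's axis lies 22.6 mm above the bench
- short_vial: bystander in the tray: white vial, 18 mm diameter, 55 mm long, same look; origin mid-axis
- slim_tube: bystander in the tray: white tube, 12 mm diameter, 90 mm long; origin mid-axis
- tube_a: tube already in the rack, 18 x 90 mm; origin mid-axis
- tube_b: tube already in the rack, as tube_a
- tube_c: tube already in the rack, as tube_a
- can: bystander: standing drinks can, 62 mm diameter, 115 mm high; origin under it
- multimeter: bystander: yellow multimeter 180 x 90 mm, 42 mm high with its dial; origin under its middle
- dish: bystander: white round dish, 86 mm diameter, 14 mm high; origin under it
Things that resemble listed ones, but are neither listed nor needed, are in the scene too. Leave any orange or turquoise look-alike of the sample alone.

How it is judged:
By the outcome, as a careful person would: the job done as asked, in the order asked, and still so for the second after the job is handed in, with the robot touching nothing.
It also fails if it takes over 64 s, if anything falls off the work surface, if the arm or the gripper's body presses on something with over 40 N, if the wrist force passes 120 N, or if a joint passes its speed limit or range.

### The arm

A 6-joint arm with a two-finger parallel gripper is mounted at the origin on the work surface. World frame = base frame: x ahead of the robot, y to its left, z up, the work surface at z = 0. Lengths are in m, angles in rad, forces in N, time in s.
With the tool pointing down it reaches from about 0.275 to 0.75 m from the base axis. Payload 10.2 kg.
Tool frame: the origin (TCP) lies midway between the tips of the shut fingers; the grasp point (between the pads) lies 19 mm behind it; y points along the fingers, x is the direction in which the jaws open and shut, and the axes are right-handed (so a half turn about y gives the same grasp; the last joint's range is limited). The gripper opens to 88 mm and grips with 3 to 60 N. Pads are 18 mm wide; open, the fingers measure 123 mm over their backs; the gripper's body (75 mm by 187 mm) begins 45 mm behind the grasp point.
Start: joints at [-1.47, 0.313, 1.498, -0, 1.331, -0.223], TCP at [0.167, -0.498, 0.239] pointing down, gripper open.
Joint ranges: [-2.94, 2.94], [-0.97, 2.17], [0.19, 2.56], [-1.23, 4.37], [0.02, 3.11], [-2.88, 2.88]. Speed limits (rad/s): [2.39, 2.39, 3.01, 3.14, 3.14, 3.14].

### API

Orientations are given as a unit quaternion [w, x, y, z].
In Python, from bench import manip, viewer, sign_off gives the robot as it stands.
- The arm moves only by the tool send_rows, never from a script. Its argument "series" is a list of rows, each a list of 3 entries, a list of its own where there are three numbers: the closure in counts, from 0 (fully open) to 255 (shut), then the shift along the tool's x, y, z in units of 50 mm (1.0 is 50 mm), then the turn, a rotation vector about the tool's x, y, z in units of 5 degrees (1.0 is 5 degrees). A call has 1 to 12 rows; each row shifts and turns the commanded pose from where the row before left it, along the tool's axes as they then stand; what a row does not reach is not made up. A row lasts 1/8 s, in which the tool goes at most 62.5 mm and 10.7 degrees, less where a joint would pass 70% of its speed; a pose out of reach is approached as far as the arm can. A call is refused whole if a number of a shift passes 1 or a number of a turn 1, either way. A call with a gripper value outside its range is refused whole. The fingers move at their own pace and stop on an object; "squeeze" is the grip in N (left out, the last holds). Time passes only in rows, so rows that do not move let the fingers close. It gives the time, the measured TCP pose, the force and the opening at its end, in the units of the state.
- manip.get_state(): the state, without advancing time (a new reading comes with each control period).
- viewer.snapshot(name): name is "scene" or "top"; returns the picture (384x512x3 uint8, blue, green, red); there is no depth.
- viewer.calibration(name): a dict with "fx", "fy", "cx", "cy" (pixels), "dist" ([k1, k2, p1, p2, k3] as OpenCV has them; the pictures are not rectified), "R" (3x3) and "t" (3): a world point X has camera coordinates R X + t. Camera axes: x right, y down, z forward; pixel columns grow to the right and rows downward; lengths in m; the calibration is good to about 2 mm. A picture is of the moment at which its call begins. calibration takes no time and is no camera call.
- sign_off(): hands the job in, once; it reports no verdict.
The state is a dict: "time_s": time; "q": joint angles; "joint_velocities": joint speeds; "effort": joint torques, N m; "eef_pos": TCP position; "tcp_rot": TCP orientation; "contact_force": force on the tool from outside, world axes, zero at the start; "moment": the same for the moment, N m; "width": opening from 0.0 (shut) to 1.0 (fully open).
Only numpy, scipy, OpenCV 4.12 (cv2) and the standard library are available. Lean on these libraries where they do the work, as an engineer would, in place of code of your own. Each camera call takes 0.05 s, during which the arm holds its last target. There are 200 camera calls.

## Working session

There is one attempt and no reset: what is moved stays moved. The work goes in short steps, Python scripts to look and compute and a tool call to move; the robot and the scene stay as the last step left them, time stands still between calls to the robot, and variables do not carry over. Pictures are saved under pics/ and viewed, about 8 in all and at most 12, crops included, and the job is handed in when it is done.

Besides the shell and the picture viewer there is one more tool, called after "Call:" by a JSON object that holds its "name" and its "arguments". send_rows: Moves the arm, as the interface text tells. Its arguments: {"type":"object","properties":{"series":{"type":"array"},"squeeze":{"type":"number"}},"required":["series"]}

```bash
mkdir -p pics
python3 - <<'E'
from bench import manip, viewer
import cv2,json
for n in("scene","top"):
    im=viewer.snapshot(n); cv2.imwrite(f"pics/{n}0.png",im); c=viewer.calibration(n); print(n,c)
s=manip.get_state(); print(s)
E
```

```text
scene {'fx': 379.7320825305845, 'fy': 379.7320825305845, 'cx': 250.7177136326784, 'cy': 194.99243276519672, 'dist': array([-0.04800376,  0.        ,  0.        ,  0.        ,  0.        ]), 'R': array([[ 0.62613266,  0.77966315, -0.00912448],
       [ 0.64599091, -0.52526523, -0.55388824],
       [-0.43663902,  0.34091319, -0.83254103]]), 't': array([-0.35868481, -0.31609006,  1.27113837])}
top {'fx': 476.2602962822809, 'fy': 476.2602962822809, 'cx': 249.07698297380884, 'cy': 198.25163925777787, 'dist': array([-0.13145339,  0.        ,  0.        ,  0.        ,  0.        ]), 'R': array([[ 0.02407707, -0.99968084,  0.00764983],
       [-0.98773517, -0.0249688 , -0.15412914],
       [ 0.15427095, -0.00384502, -0.9880211 ]]), 't': array([0.0184268 , 0.55512671, 1.33959662])}
{'time_s': 0.1, 'q': array([-1.47042053e+00,  3.13367544e-01,  1.49834771e+00, -3.45447344e-05,
        1.33100644e+00, -2.23380119e-01]), 'joint_velocities': array([-0.00065476, -0.00034386, -0.00155457,  0.00020689,  0.00145319,
       -0.00082552]), 'effort': array([ 2.32781844e-03, -4.02813184e+01, -2.52649176e+01,  6.95010158e-02,
        3.41929542e-02, -6.63803144e-05]), 'eef_pos': array([ 0.16698562, -0.49750278,  0.23823691]), 'tcp_rot': array([ 0.57434195, -0.57375951,  0.41314807, -0.41260154]), 'contact_force': array([ 0.33836143, -0.34267615,  0.28589553]), 'moment': array([ 0.01738386, -0.06340019, -0.01573782]), 'width': 1.0017294344943657}
```

View pics/scene0.png

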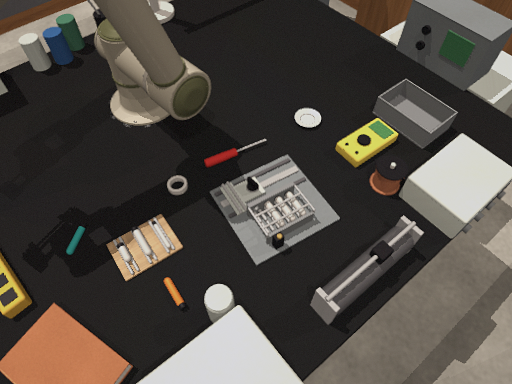

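View pics/top0.png

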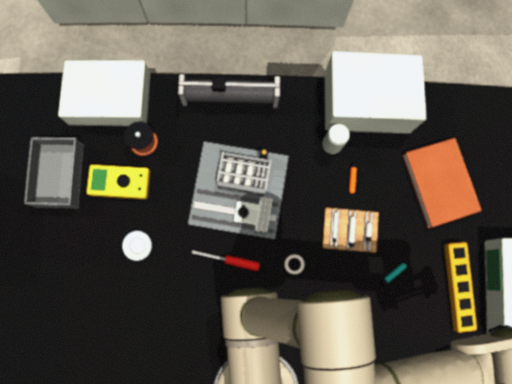

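The top view shows the rack at about (240,190), the tray at (351,230), and the sensor at (264,152). The carriage is at (265,213) and the knob at (243,211). I'll make one magnified composite.

Run:
```python
import cv2,numpy as np
t=cv2.imread("pics/top0.png");s=cv2.imread("pics/scene0.png")
def c(im,x,y,w,h,W,H): 
    return cv2.resize(im[y:y+h,x:x+w],(W,H),interpolation=cv2.INTER_CUBIC)
a=c(t,185,138,110,104,440,416)   # x4
b=c(t,318,200,66,56,264,224)     # x4
d=c(s,205,150,140,120,420,360) 
e=c(s,100,205,90,75,360,300)   # x4
o=np.zeros((600,800,3),np.uint8)
o[:416,:440]=a
o[:300,440:800]=e
o[300:524,440:704]=b
cv2.imwrite("pics/c1.png",o)
cv2.imwrite("pics/c2.png",c(s,205,150,140,120,700,600))
```

```text
(no output)
```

View pics/c1.png

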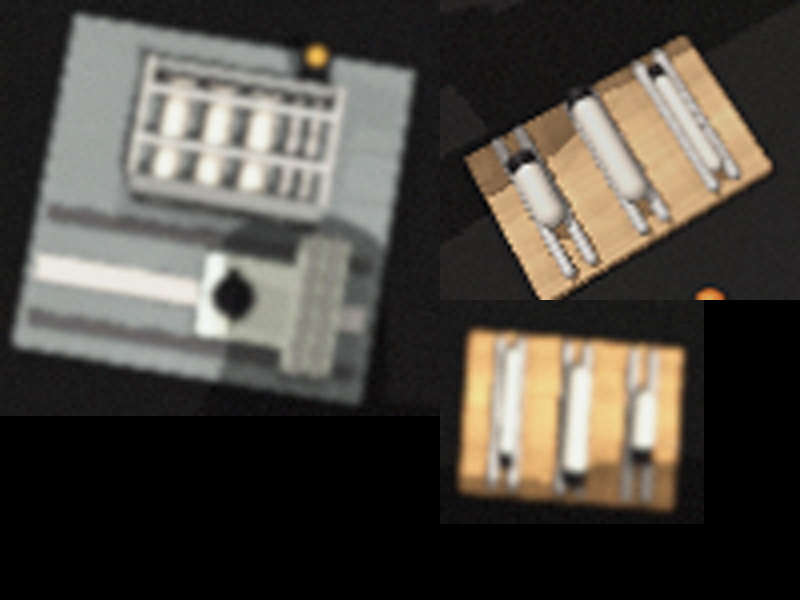

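View pics/c2.png

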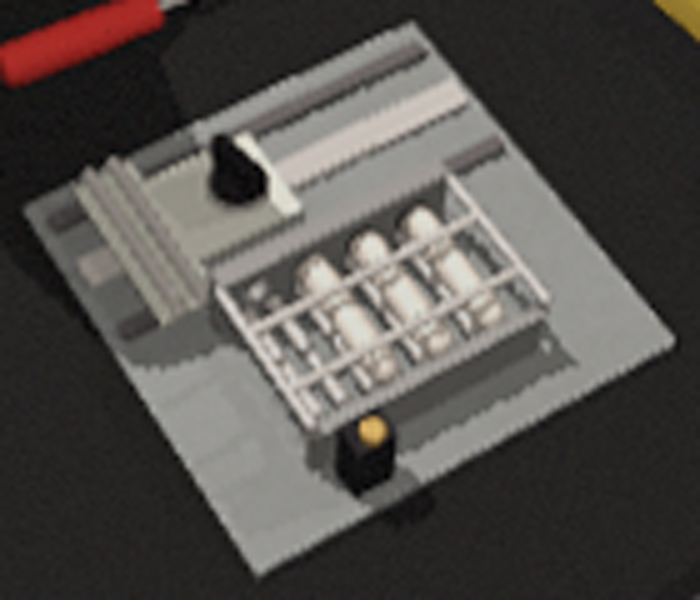

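Findings from the crops:
- **Empty bay:** it is the one at rack y=-48, next to the sensor (crop 315,60).
- **Carriage:** it sits at the negative end, and its knob bar lies along x.
- **Sample:** it is in the middle cradle (crop 575,415), with its black end towards the robot.

Next I'll turn these into numbers.

```bash
cat > h.py <<'E'
import cv2,numpy as np
from bench import manip,viewer
C={n:viewer.calibration(n) for n in("scene","top")}
K={n:np.array([[c["fx"],0,c["cx"]],[0,c["fy"],c["cy"]],[0,0,1]]) for n,c in C.items()}
def cast(n,p,z):
    c=C[n];p=np.array(p,float).reshape(-1,1,2)
    u=cv2.undistortPoints(p,K[n],c["dist"]).reshape(-1,2)
    d=np.c_[u,np.ones(len(u))]@c["R"]; o=-c["R"].T@c["t"]
    return o+d*((np.reshape(z,(-1,1))-o[2])/d[:,2:])
def proj(n,X):
    c=C[n];return cv2.projectPoints(np.array(X,float).reshape(-1,1,3),cv2.Rodrigues(c["R"])[0],c["t"],K[n],c["dist"])[0].reshape(-1,2)
def ta(u): return (np.array(u,float)+.5)/4-.5+[185,138]
def tb(u): return (np.array(u,float)-[440,300]+.5)/4-.5+[318,200]
def te(u): return (np.array(u,float)-[440,0]+.5)/4-.5+[100,205]
def s2(u): return (np.array(u,float)+.5)/5-.5+[205,150]
def snap(n,f=None):
    im=viewer.snapshot(n)
    if f: cv2.imwrite(f"pics/{f}.png",im)
    return im
E
python3 - <<'E'
from h import *
np.set_printoptions(precision=4,suppress=True)
b=cast("top",ta([(75,14),(415,68),(362,403),(12,347)]),.008);print("base top",b)
b2=cast("scene",s2([(672,340),(260,575),(27,208),(412,22)]),.008);print("base scene",b2)
e=b[1]-b[0];print("yaw",[np.degrees(np.arctan2(*(v[[1,0]]))) for v in (b[0]-b[3],b[1]-b[2],b2[0]-b2[3],b2[1]-b2[2])],
 [np.degrees(np.arctan2(-v[0],v[1])) for v in (b[0]-b[1],b[3]-b[2],b2[0]-b2[1],b2[3]-b2[2])])
# tubes in rack centers x: at upper gap
print("rack tubes",cast("top",ta([(178,115),(220,122),(264,130)]),.0476), cast("top",ta([(165,165),(208,172),(253,178)]),.0476))
print("plate ends top back?",cast("top",ta([(130,180),(328,206)]),.062))
print("plate front top",cast("top",ta([(127,192),(326,217)]),.062))
print("sensor led",cast("top",ta([(317,57)]),.058),cast("scene",s2([(372,430)]),.058))
print("knob",cast("top",ta([(233,296)]),.05), "scene tip top",cast("scene",s2([(222,140),(250,165)]),.056))
print("trough rods ends",cast("top",ta([(307,237),(344,240),(284,372),(321,377)]),.032))
print("trough scene",cast("scene",s2([(82,175),(118,157),(165,322),(207,303)]),.032))
# tray
print("tray top",cast("top",tb([(468,330),(685,346),(674,510),(459,493)]),.008))
print("tray scene",cast("scene",te([(465,158),(687,37),(772,167),(545,299)]),.008))
print("sample top",cast("top",tb([(578,365),(572,482),(563,425),(590,425)]),.0226))
print("sample scene",cast("scene",te([(580,95),(637,193)]),.0226))
E
```

```text
base top [[ 0.7322  0.1752  0.008 ]
 [ 0.6967 -0.0838  0.008 ]
 [ 0.4424 -0.0476  0.008 ]
 [ 0.4772  0.2117  0.008 ]]
base scene [[ 0.7305  0.174   0.008 ]
 [ 0.6961 -0.0803  0.008 ]
 [ 0.4452 -0.0426  0.008 ]
 [ 0.4805  0.2126  0.008 ]]
yaw [np.float64(-8.159926183806842), np.float64(-8.10894992038505), np.float64(-8.776085954780475), np.float64(-8.540626850514906)] [np.float64(-7.825688883874306), np.float64(-7.649833273109849), np.float64(-7.702712572154969), np.float64(-7.871418729700448)]
rack tubes [[0.6466 0.0928 0.0476]
 [0.6422 0.0619 0.0476]
 [0.637  0.0296 0.0476]] [[0.6092 0.1011 0.0476]
 [0.6048 0.0696 0.0476]
 [0.6012 0.0368 0.0476]]
plate ends top back? [[ 0.5947  0.1252  0.062 ]
 [ 0.5793 -0.0176  0.062 ]]
plate front top [[ 0.5859  0.1271  0.062 ]
 [ 0.5713 -0.0163  0.062 ]]
sensor led [[ 0.6903 -0.0077  0.058 ]] [[ 0.6883 -0.004   0.058 ]]
knob [[0.514 0.049 0.05 ]] scene tip top [[0.505  0.0492 0.056 ]
 [0.5273 0.0505 0.056 ]]
trough rods ends [[ 0.5612 -0.0038  0.032 ]
 [ 0.5597 -0.031   0.032 ]
 [ 0.4618  0.0108  0.032 ]
 [ 0.4588 -0.0161  0.032 ]]
trough scene [[ 0.4612 -0.0142  0.032 ]
 [ 0.4639  0.0084  0.032 ]
 [ 0.5638 -0.0361  0.032 ]
 [ 0.5685 -0.012   0.032 ]]
tray top [[ 0.5389 -0.1939  0.008 ]
 [ 0.5307 -0.3584  0.008 ]
 [ 0.4079 -0.3484  0.008 ]
 [ 0.4175 -0.1875  0.008 ]]
tray scene [[ 0.41   -0.3462  0.008 ]
 [ 0.4227 -0.1868  0.008 ]
 [ 0.5396 -0.1951  0.008 ]
 [ 0.5271 -0.3517  0.008 ]]
sample top [[ 0.5127 -0.2735  0.0226]
 [ 0.4263 -0.2685  0.0226]
 [ 0.4681 -0.262   0.0226]
 [ 0.4685 -0.2821  0.0226]]
sample scene [[ 0.4258 -0.2661  0.0226]
 [ 0.5093 -0.2725  0.0226]]
```

```bash
cat >> h.py <<'E'
from scipy.spatial.transform import Rotation as Rn
RO=np.array([.5786,.0554]); RY=np.radians(-8.0)
ex=np.array([np.cos(RY),np.sin(RY)]); ey=np.array([-ex[1],ex[0]])
def rack(x,y,z): return np.r_[RO+x*ex+y*ey,z]
def go(P,yaw=None,verbose=1):
    """shift in tool units & yaw turn left to put TCP at P with tool x at yaw(deg, mod 180), tool y down"""
    s=manip.get_state();R=Rn.from_quat(s["tcp_rot"],scalar_first=True).as_matrix();p=s["eef_pos"]
    y0=np.degrees(np.arctan2(R[1,0],R[0,0]))
    print("t %.2f"%s["time_s"],"pos",p.round(4),"yaw %.2f"%y0,"ydir",R[:,1].round(4),"q6 %.2f"%s["q"][5],"w %.3f"%s["width"],"F",s["contact_force"].round(1),"M",s["moment"].round(2))
    d=0
    if yaw is not None:
        d=(yaw-y0+90)%180-90; tilt=R.T@np.cross(R[:,1],[0,0,-1])
        print(" turn y units %.3f"%(-d/5),"tilt fix units x,z",np.degrees(tilt).round(2)/5)
    R2=Rn.from_euler("z",d,degrees=True).as_matrix()@R
    print(" shift now-axes",(R.T@(P-p)/.05).round(3)," after-turn axes",(R2.T@(P-p)/.05).round(3))
E
python3 - <<'E'
from h import *
k=rack(-.056,-.0155,.16);print(k)
go(k,82)
E
```

```text
[0.52098781 0.04784454 0.16      ]
t 0.10 pos [ 0.167  -0.4975  0.2382] yaw -71.45 ydir [-1.0e-04  1.1e-03 -1.0e+00] q6 -0.22 w 1.002 F [ 0.3 -0.3  0.3] M [ 0.02 -0.06 -0.02]
 turn y units 5.310 tilt fix units x,z [-0.002  0.    -0.012]
 shift now-axes [-8.086  1.576 10.182]  after-turn axes [-11.784   1.579   5.493]
```

Call:
{"name": "send_rows", "arguments": {"series": [[0,[-0.67,0,0.85],[0,0,0]],[0,[-0.67,0,0.85],[0,0,0]],[0,[-0.67,0,0.85],[0,0,0]],[0,[-0.67,0,0.85],[0,0,0]],[0,[-0.67,0,0.85],[0,0,0]],[0,[-0.67,0,0.85],[0,0,0]],[0,[-0.67,0,0.85],[0,0,0]],[0,[-0.67,0,0.85],[0,0,0]],[0,[-0.67,0,0.85],[0,0,0]],[0,[-0.67,0,0.85],[0,0,0]],[0,[-0.67,0,0.85],[0,0,0]],[0,[-0.67,0,0.85],[0,0,0]]]}}

```text
time_s: 1.6
eef_pos: [0.5233, 0.0474, 0.2385]
tcp_rot: [-0.574, 0.574, -0.413, 0.413]
contact_force: [-0.2, -0.2, 1.1]
width: 0.999
```

Call:
{"name": "send_rows", "arguments": {"series": [[160,[0,0.25,0],[0,0.9,0]],[160,[0,0.25,0],[0,0.9,0]],[160,[0,0.25,0],[0,0.9,0]],[160,[0,0.25,0],[0,0.9,0]],[160,[0,0.25,0],[0,0.9,0]],[160,[0,0.25,0],[0,0.8,0]],[160,[0,0,0],[0,0,0]]], "squeeze": 30}}

```text
time_s: 2.48
eef_pos: [0.5221, 0.0457, 0.1629]
tcp_rot: [0.464, -0.465, 0.534, -0.533]
contact_force: [0.4, -0.7, -0.1]
width: 0.376
```

Run:
```python
from h import *
k=rack(-.056,-.0155,.16)
go(k,82)
snap("scene","s1")
im=snap("top","t1")
cv2.imwrite("pics/t1c.png",cv2.resize(im[138:242,185:295],None,fx=5,fy=5,interpolation=cv2.INTER_CUBIC))
for z in(.16,): print(proj("top",manip.get_state()["eef_pos"]),proj("scene",manip.get_state()["eef_pos"]))
```

```text
t 2.48 pos [0.5221 0.0457 0.1629] yaw -97.91 ydir [-2.2e-03  3.0e-04 -1.0e+00] q6 1.57 w 0.376 F [ 0.4 -0.7 -0.1] M [ 0.02  0.02 -0.01]
 turn y units 0.017 tilt fix units x,z [ 0.026  0.    -0.   ]
 shift now-axes [-0.039  0.057 -0.028]  after-turn axes [-0.039  0.057 -0.028]
[[244.02943199 202.94343501]] [[251.82051985 156.61365495]]
```

Call:
{"name": "send_rows", "arguments": {"series": [[160,[-0.04,0.5,-0.03],[0,0,0]],[160,[0,0.6,0],[0,0,0]],[160,[0,0.6,0],[0,0,0]],[160,[0,0.5,0],[0,0,0]],[160,[0,0.3,0],[0,0,0]],[160,[0,0,0],[0,0,0]]]}}

```text
time_s: 3.32
eef_pos: [0.5213, 0.0479, 0.0385]
tcp_rot: [0.464, -0.464, 0.534, -0.533]
contact_force: [0.4, 1.0, -0.3]
width: 0.371
```

Call:
{"name": "send_rows", "arguments": {"series": [[255,[0,0,0],[0,0,0]],[255,[0,0,0],[0,0,0]],[255,[0,0,0],[0,0,0]],[255,[0,0,0],[0,0,0]],[255,[0,0,0],[0,0,0]]], "squeeze": 15}}

```text
time_s: 3.95
eef_pos: [0.5222, 0.0492, 0.0396]
tcp_rot: [-0.465, 0.463, -0.533, 0.534]
contact_force: [1.7, 9.5, 1.0]
width: 0.124
```

Run:
```python
from h import *
k=rack(-.056,-.0155,.037)
go(k,82)
```

```text
t 3.95 pos [0.5222 0.0492 0.0396] yaw -97.94 ydir [ 0.0027  0.0019 -1.    ] q6 1.58 w 0.124 F [1.7 9.5 1. ] M [ 1.63 -0.39  0.14]
 turn y units 0.012 tilt fix units x,z [-0.028  0.    -0.026]
 shift now-axes [ 0.029  0.053 -0.021]  after-turn axes [ 0.029  0.053 -0.021]
```

Call:
{"name": "send_rows", "arguments": {"series": [[255,[-0.03,0,0],[0,0,0]],[255,[0,0,0],[0,-0.5,0]],[255,[0,0,0],[0,-1,0]],[255,[0,0,0],[0,-1,0]],[255,[0,0,0],[0,-1,0]],[255,[0,0,0],[0,-1,0]]]}}

```text
time_s: 4.7
eef_pos: [0.5223, 0.0506, 0.0395]
tcp_rot: [0.561, -0.559, 0.432, -0.432]
contact_force: [2.0, 11.0, 1.9]
width: 0.11
```

Run:
```python
from h import *
k=rack(-.056,-.0155,.037)
go(k,82)
```

```text
t 4.70 pos [0.5223 0.0506 0.0395] yaw -75.34 ydir [ 0.0022  0.0021 -1.    ] q6 1.18 w 0.110 F [ 2.  11.   1.9] M [ 1.9  -0.3  -0.16]
 turn y units 4.533 tilt fix units x,z [-0.032  0.    -0.018]
 shift now-axes [ 0.046  0.05  -0.038]  after-turn axes [ 0.057  0.05  -0.018]
```

Call:
{"name": "send_rows", "arguments": {"series": [[255,[-0.04,0,0],[0,-1,0]],[255,[0,0,0],[0,-1,0]],[255,[0,0,0],[0,-1,0]],[255,[0,0,0],[0,-1,0]],[255,[0,0,0],[0,-1,0]],[255,[0,0,0],[0,-1,0]],[255,[0,0,0],[0,-1,0]],[255,[0,0,0],[0,-1,0]],[255,[0,0,0],[0,-1,0]],[255,[0,0,0],[0,-1,0]]]}}

```text
time_s: 5.95
eef_pos: [0.5196, 0.0518, 0.0393]
tcp_rot: [0.69, -0.69, 0.156, -0.153]
contact_force: [-11.0, 2.5, 11.5]
width: 0.111
```

Run:
```python
from h import *
k=rack(-.056,-.0155,.037)
go(k,-8)
```

```text
t 5.95 pos [0.5196 0.0518 0.0393] yaw -25.30 ydir [-3.8e-03  9.0e-04 -1.0e+00] q6 0.32 w 0.111 F [-11.    2.5  11.5] M [ 0.47  1.73 -0.21]
 turn y units -3.459 tilt fix units x,z [ 0.008  0.    -0.044]
 shift now-axes [ 0.058  0.046 -0.06 ]  after-turn axes [ 0.038  0.046 -0.075]
```

Call:
{"name": "send_rows", "arguments": {"series": [[255,[-0.04,-0.02,0],[0,-1,0]],[255,[0,0,0],[0,-1,0]],[255,[0,0,0],[0,-0.6,0]],[255,[0,0,0],[0,0,0]]]}}

```text
time_s: 6.45
eef_pos: [0.5184, 0.0522, 0.0395]
tcp_rot: [-0.703, 0.703, -0.078, 0.076]
contact_force: [-4.2, 0.5, -0.8]
width: 0.108
```

Run:
```python
from h import *
k=rack(-.056,-.0155+.0255,.0393)
go(k,-8)
go(np.r_[manip.get_state()["eef_pos"][:2]+ey*.0255,.0393])
```

```text
t 6.45 pos [0.5184 0.0522 0.0395] yaw -12.48 ydir [-2.4e-03  3.0e-04 -1.0e+00] q6 0.09 w 0.108 F [-4.2  0.5 -0.8] M [ 0.09  0.66 -0.01]
 turn y units -0.895 tilt fix units x,z [ 0.004  0.    -0.028]
 shift now-axes [0.03  0.003 0.434]  after-turn axes [0.064 0.003 0.43 ]
t 6.45 pos [0.5184 0.0522 0.0395] yaw -12.48 ydir [-2.4e-03  3.0e-04 -1.0e+00] q6 0.09 w 0.108 F [-4.2  0.5 -0.8] M [ 0.09  0.66 -0.01]
 shift now-axes [-0.04   0.003  0.508]  after-turn axes [-0.04   0.003  0.508]
```

Call:
{"name": "send_rows", "arguments": {"series": [[255,[-0.01,0,0.1],[0,0,0]],[255,[-0.01,0,0.1],[0,0,0]],[255,[-0.01,0,0.1],[0,0,0]],[255,[-0.01,0,0.1],[0,0,0]],[255,[0,0,0],[0,0,0]]], "squeeze": 25}}

```text
time_s: 7.08
eef_pos: [0.5214, 0.0727, 0.0395]
tcp_rot: [0.703, -0.703, 0.077, -0.076]
contact_force: [-5.3, 1.6, -4.7]
width: 0.109
```

Run:
```python
from h import *
go(rack(-.056,.01,.0393),-8)
im=snap("top","t2");s=snap("scene","s2")
a=cv2.resize(im[145:240,190:290],None,fx=5,fy=5,interpolation=cv2.INTER_CUBIC)[:,:400]
b=cv2.resize(s[150:260,205:285],(400,550),interpolation=cv2.INTER_CUBIC)[:475]
a=cv2.resize(im[145:240,210:290],(400,475),interpolation=cv2.INTER_CUBIC)
cv2.imwrite("pics/c3.png",np.hstack([a,b]))
```

```text
t 7.08 pos [0.5214 0.0727 0.0395] yaw -12.43 ydir [-7.e-04  6.e-04 -1.e+00] q6 0.13 w 0.109 F [-5.3  1.6 -4.7] M [ 0.38  0.67 -0.04]
 turn y units -0.887 tilt fix units x,z [-0.004  0.    -0.008]
 shift now-axes [0.059 0.004 0.021]  after-turn axes [0.061 0.004 0.016]
```

View pics/c3.png

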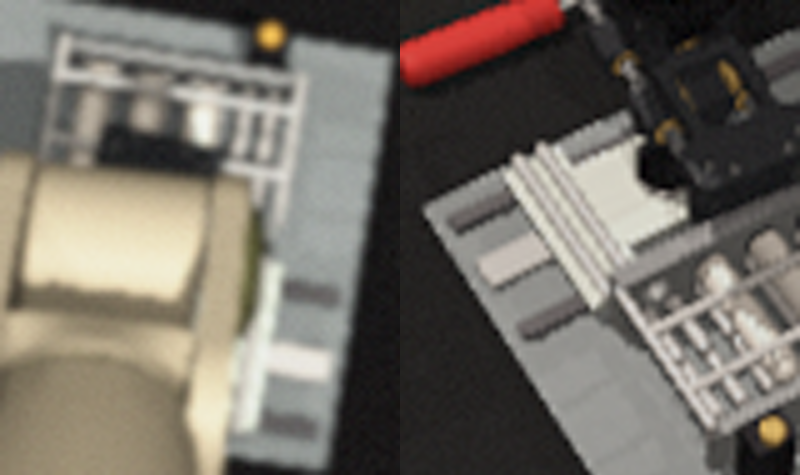

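The top view is blocked by the arm, but the scene view is clear, with the trough at crop (560,230) and the bay at (680,350). I'll rectify it onto the rod-top plane (z = 32 mm) to compare the trough with the bay rods.

```bash
cat >> h.py <<'E'
def rect(im,n,z,ys=(-.11,.07),xs=(-.115,.105),s=.0003):
    Y=np.arange(ys[1],ys[0],-s);X=np.arange(xs[1],xs[0],-s)
    yy,xx=np.meshgrid(Y,X);P=np.c_[RO+xx.reshape(-1,1)*ex+yy.reshape(-1,1)*ey,np.full(xx.size,z)]
    m=proj(n,P).astype(np.float32).reshape(*xx.shape,2)
    return cv2.remap(im,m[...,0],m[...,1],cv2.INTER_CUBIC)
E
python3 - <<'E'
from h import *
a=rect(cv2.imread("pics/s2.png"),"scene",.032,(-.11,.02)); b=rect(cv2.imread("pics/top0.png"),"top",.032,(-.11,.02))
o=cv2.resize(np.hstack([a,b]),None,fx=.8,fy=.8)
o=np.hstack([a,b])[:600]
s=np.linspace(0,1,1)
for i in range(0,o.shape[0],100): cv2.putText(o,"%d"%round(105-.3*i),(0,i+10),0,.35,(0,255,255),1)
print(o.shape);cv2.imwrite("pics/c4.png",o)
E
```

```text
(600, 868, 3)
```

View pics/c4.png

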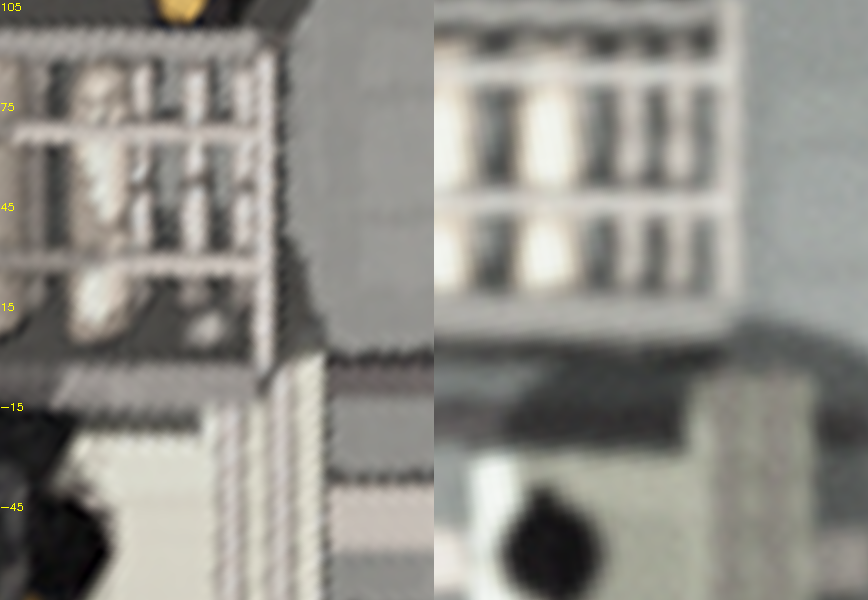

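In the rectified view (left) the bay rods sit at columns about 195 and 243, and the trough rods lie to their right. I'll extract stripe profiles for numbers.

Run:
```python
from h import *
for f,n in(("s2","scene"),("top0","top")):
    a=rect(cv2.imread(f"pics/{f}.png"),n,.032,(-.11,.02),s=.0005).astype(float)
    print(n)
    for nm,xs in(("bay",(.05,.065)),("tr1",(-.05,-.03)),("tr2",(-.09,-.06))):
        r0,r1=int((.105-xs[1])/.0005),int((.105-xs[0])/.0005)
        p=a[r0:r1].mean(0); g=p.mean(1); w=p[:,2]-p[:,1]
        i0,i1=(100,160) if nm=="bay" else (110,210)
        print(nm," ".join("%d:%d/%d"%(round(20-.5*i),g[i],w[i]) if i%2==0 else "%d/%d"%(g[i],w[i]) for i in range(i0,i1)))
```

```text
scene
bay -30:152/1 154/2 -31:153/2 153/1 -32:152/1 150/2 -33:149/2 148/2 -34:148/3 150/4 -35:153/5 159/6 -36:167/6 175/6 -37:182/6 188/6 -38:192/5 192/5 -39:189/5 181/5 -40:172/5 160/5 -41:149/6 139/6 -42:132/6 128/5 -43:126/4 128/3 -44:132/2 137/1 -45:142/1 147/1 -46:150/1 151/1 -47:152/1 152/2 -48:153/2 155/3 -49:159/4 164/5 -50:169/6 176/6 -51:182/6 187/6 -52:191/6 194/5 -53:194/5 193/5 -54:189/5 185/5 -55:180/6 176/6 -56:175/7 176/7 -57:180/6 186/6 -58:193/5 200/5 -59:204/4 205/4
tr1 -35:211/1 211/1 -36:211/1 211/1 -37:211/1 210/1 -38:210/1 210/1 -39:211/1 211/0 -40:211/0 212/0 -41:212/0 212/0 -42:211/0 209/0 -43:205/0 200/1 -44:194/1 188/2 -45:183/3 179/4 -46:178/5 179/5 -47:183/6 188/6 -48:193/6 197/5 -49:199/5 198/5 -50:194/5 187/5 -51:180/6 173/6 -52:169/5 167/5 -53:168/5 173/4 -54:179/3 187/3 -55:194/2 200/2 -56:205/2 207/2 -57:207/2 205/2 -58:201/3 196/3 -59:189/3 183/4 -60:177/4 174/5 -61:173/5 175/6 -62:179/6 185/6 -63:191/5 196/5 -64:198/5 198/5 -65:194/5 187/5 -66:179/5 171/5 -67:165/5 162/5 -68:164/5 169/4 -69:176/4 185/3 -70:194/3 202/3 -71:208/2 212/2 -72:213/2 214/
[... 2505 characters left out ...]
61/-2 -44:161/-2 161/-2 -45:161/-2 161/-2 -46:161/-2 161/-2 -47:161/-2 161/-2 -48:161/-2 161/-2 -49:160/-2 160/-2 -50:161/-2 161/-2 -51:161/-2 162/-1 -52:162/-1 163/-1 -53:163/-1 164/-1 -54:165/-1 165/-1 -55:166/-1 167/-1 -56:168/-2 169/-2 -57:170/-2 170/-2 -58:170/-2 170/-2 -59:169/-2 168/-2 -60:166/-2 164/-2 -61:162/-1 160/-1 -62:157/0 155/0 -63:152/0 150/0 -64:147/1 145/1 -65:143/2 141/2 -66:139/3 137/3 -67:136/3 135/3 -68:134/3 134/3 -69:134/2 134/2 -70:134/1 135/1 -71:136/1 137/0 -72:138/0 139/0 -73:140/0 141/0 -74:142/-1 143/-1 -75:143/-1 144/0 -76:144/0 143/0 -77:142/0 141/0 -78:140/0 139/1 -79:138/1 137/2 -80:136/2 135/2 -81:135/3 135/3 -82:134/3 134/3 -83:134/3 135/2 -84:135/2 135/2
```

```bash
cat >> h.py <<'E'
from scipy.signal import find_peaks
def rods(im,v=True):
    """scene picture: mid line y(x) of bay rods and trough rods at z=.032"""
    s=.00025;a=rect(im,"scene",.032,(-.11,.02),s=s).astype(float).mean(2)
    out={}
    for nm,xs,lo,hi in(("bay",(.03,.036,.042,.05,.056,.062,.08),-.058,-.033),("tr",(-.085,-.075,-.065,-.055,-.045,-.035,-.025),-.07,-.034)):
        L=[]
        for x in xs:
            r=int((.105-x)/s);g=cv2.GaussianBlur(a[r-8:r+8].mean(0)[None],(0,0),3)[0]
            c=np.arange(len(g));y=.02-s*c;k,_=find_peaks(g,prominence=8);k=[j for j in k if lo<y[j]<hi]
            pr=[(y[i],y[j]) for i in k for j in k if i<j and abs(y[i]-y[j]-.015)<.0015]
            if pr: p=pr[0]; L.append((x,sum(p)/2)); 
            if v: print(nm,x,np.round(1e3*y[k],1),g[k].astype(int))
        L=np.array(L); f=np.polyfit(L[:,0],L[:,1],1); out[nm]=f
        print(nm,"slope deg %.2f"%np.degrees(f[0]),"y at 0: %.2f mm"%(1e3*f[1]),"mean",(1e3*L.mean(0)).round(2))
    return out
E
python3 - <<'E'
from h import *
rods(cv2.imread("pics/s2.png"))
E
```

```text
bay 0.03 [-38.] [177]
bay 0.036 [-38. -53.] [208 197]
bay 0.042 [-38.  -52.7] [209 208]
bay 0.05 [-37.8 -51. ] [139 150]
bay 0.056 [-38.3 -53. ] [208 201]
bay 0.062 [-38.8 -53.7] [195 202]
bay 0.08 [-38.5 -53. ] [206 200]
bay slope deg -0.62 y at 0: -45.10 mm mean [ 55.2 -45.7]
tr -0.085 [-42.2 -49.  -56.5 -63.8] [204 190 205 192]
tr -0.075 [-40.5 -48.5 -56.7 -63.8] [208 195 209 190]
tr -0.065 [-49.  -56.7 -64. ] [192 209 191]
tr -0.055 [-49.  -56.7 -64.2] [195 207 192]
tr -0.045 [-40.7 -49.  -57.  -64. ] [208 196 205 193]
tr -0.035 [-41.2 -57.  -64. ] [215 204 198]
tr -0.025 [-43. -57. -64.] [215 205 197]
tr slope deg 0.97 y at 0: -50.37 mm mean [-55.  -51.3]
```

The trough rods are at y = -49.0 and -64.0, and the bay rods at -38.2 and -53.0. Allowing for a yaw of about -8.35°, the carriage still needs about 11.4 mm.

Call:
{"name": "send_rows", "arguments": {"series": [[255,[-0.03,0,0.07],[0,0,0]],[255,[-0.01,0,0.08],[0,0,0]],[255,[-0.01,0,0.08],[0,0,0]],[255,[0,0,0],[0,0,0]],[255,[0,0,0],[0,0,0]]]}}

```text
time_s: 7.8
eef_pos: [0.5228, 0.0842, 0.0396]
tcp_rot: [0.703, -0.703, 0.076, -0.078]
contact_force: [5.9, 0.7, -15.7]
width: 0.113
```

```bash
sed -i 's/RY=np.radians(-8.0)/RY=np.radians(-8.35)/; s/"tr",(\(.*\)),-.07,-.034)/"tr",(\1),TL,TL+.034)/; s/def rods(im,v=True)/def rods(im,TL=-.063,v=True)/; s/if pr: p=pr\[0\]/if pr: p=min(pr,key=lambda q:abs(sum(q)\/2-TL-.015))/' h.py
python3 - <<'E'
from h import *
go(rack(-.056,.01,.0393),-8)
rods(snap("scene","s3"),-.061)
E
```

```text
t 7.80 pos [0.5228 0.0842 0.0396] yaw -12.46 ydir [ 2.7e-03  3.0e-04 -1.0e+00] q6 0.16 w 0.113 F [  5.9   0.7 -15.7] M [ 0.12 -1.04 -0.03]
 turn y units -0.892 tilt fix units x,z [-0.01  0.    0.03]
 shift now-axes [ 0.083  0.006 -0.202]  after-turn axes [ 0.067  0.006 -0.208]
bay 0.03 [-37.8] [175]
bay 0.036 [-38.  -52.7] [207 197]
bay 0.042 [-37.8 -52.5] [209 207]
bay 0.05 [-37.8 -50.5] [140 146]
bay 0.056 [-38.  -52.5] [207 201]
bay 0.062 [-38.3 -53.5] [195 202]
bay 0.08 [-38.  -52.5] [207 202]
bay slope deg -0.17 y at 0: -45.21 mm mean [ 55.2  -45.38]
tr -0.085 [-30.5 -37.8 -45.5 -52.7] [203 193 207 191]
tr -0.075 [-37.5 -45.5 -52.2] [196 201 199]
tr -0.065 [-37.5 -45.5 -52.7] [194 200 195]
tr -0.055 [-45.5 -52.7] [206 193]
tr -0.045 [-37.3 -45.5 -52.5] [198 209 194]
tr -0.035 [-37.3 -45.5 -52.5] [200 203 198]
tr -0.025 [-31.5 -37.5 -45.2 -52.5] [205 201 200 201]
tr slope deg 0.20 y at 0: -44.80 mm mean [-55. -45.]
```

Run:
```python
from h import *
rods(cv2.imread("pics/scene0.png"),-.089)
rods(cv2.imread("pics/s2.png"),-.0715,v=False)
```

```text
bay 0.03 [-37.8] [175]
bay 0.036 [-38.  -52.7] [207 197]
bay 0.042 [-37.8 -52.5] [209 207]
bay 0.05 [-37.8 -50.5] [139 146]
bay 0.056 [-37.8 -52.5] [206 201]
bay 0.062 [-38.3 -53.2] [195 202]
bay 0.08 [-38.  -52.5] [207 201]
bay slope deg -0.12 y at 0: -45.21 mm mean [ 55.2  -45.32]
tr -0.085 [-61.  -75.2] [141 140]
tr -0.075 [-75.5] [140]
tr -0.065 [-59.8 -75. ] [149 135]
tr -0.055 [-59.5 -75.5] [153 136]
tr -0.045 [-60.5 -75.8] [154 137]
tr -0.035 [-75.8] [139]
tr -0.025 [-61.2 -75.5] [156 141]
tr slope deg -0.43 y at 0: -68.31 mm mean [-55.  -67.9]
bay slope deg -0.17 y at 0: -45.21 mm mean [ 55.2  -45.38]
tr slope deg 7.19 y at 0: -47.90 mm mean [-55.  -54.8]
```

Call:
{"name": "send_rows", "arguments": {"series": [[205,[0,0,0],[0,0,0]],[205,[0,0,0],[0,0,0]],[205,[0,0,-0.035],[0,0,0]],[205,[0,0,-0.035],[0,0,0]],[205,[0,0,0],[0,0,0]]]}}

```text
time_s: 8.48
eef_pos: [0.521, 0.0803, 0.0398]
tcp_rot: [0.703, -0.703, 0.077, -0.077]
contact_force: [0.2, -0.2, -0.0]
width: 0.195
```

Run:
```python
from h import *
go(np.array([.5205,.0808,.0393]),-8)
rods(snap("scene","s4"),-.061,v=False)
```

```text
t 8.47 pos [0.521  0.0803 0.0398] yaw -12.46 ydir [ 1.e-04  0.e+00 -1.e+00] q6 0.15 w 0.195 F [ 0.2 -0.2 -0. ] M [-0.05 -0.09 -0.02]
 turn y units -0.893 tilt fix units x,z [-0.     0.     0.002]
 shift now-axes [-0.012  0.01   0.008]  after-turn axes [-0.011  0.01   0.009]
bay slope deg -0.17 y at 0: -45.21 mm mean [ 55.2  -45.38]
tr slope deg 0.18 y at 0: -43.77 mm mean [-55.   -43.95]
```

Call:
{"name": "send_rows", "arguments": {"series": [[255,[0,0,0],[0,0,0]],[255,[0,0,0],[0,0,0]],[255,[0,0,0],[0,0,0]],[255,[0,0,0],[0,1,0]],[255,[0,0,0],[0,1,0]],[255,[0,0,0],[0,1,0]],[255,[0,0,0],[0,1,0]],[255,[0,0,0],[0,1,0]],[255,[0,0,0],[0,1,0]],[255,[0,0,0],[0,1,0]],[255,[0,0,0],[0,1,0]],[255,[0,0,0],[0,0,0]]]}}

```text
time_s: 10.02
eef_pos: [0.5224, 0.0799, 0.0399]
tcp_rot: [0.634, -0.634, 0.312, -0.314]
contact_force: [6.9, -1.6, -5.9]
width: 0.115
```

Run:
```python
from h import *
go(np.array([.5205,.0808,.0393]),-8)
rods(snap("scene","s5"),-.060)
```

```text
t 10.03 pos [0.5224 0.0799 0.0399] yaw -52.51 ydir [ 3.7e-03 -7.0e-04 -1.0e+00] q6 0.85 w 0.115 F [ 6.9 -1.6 -5.9] M [-0.39 -1.1  -0.02]
 turn y units -8.903 tilt fix units x,z [-0.028  0.     0.032]
 shift now-axes [-0.036  0.011 -0.019]  after-turn axes [-0.04   0.011  0.012]
bay 0.03 [-38.] [127]
bay 0.036 [-38.  -52.7] [200 198]
bay 0.042 [-37.8 -52.5] [210 207]
bay 0.05 [-37.8 -50.5] [143 147]
bay 0.056 [-37.8 -52.5] [209 201]
bay 0.062 [-38.3 -53.5] [196 202]
bay 0.08 [-38.  -52.2] [207 201]
bay slope deg -0.01 y at 0: -45.31 mm mean [ 55.2  -45.32]
tr -0.085 [-45.5 -52.5] [207 193]
tr -0.075 [-45.2 -52.5] [209 195]
tr -0.065 [-29.8 -45.5 -52.7] [ 36 184 195]
tr -0.055 [-37.8 -45.2 -52.7] [180 187 183]
tr -0.045 [-28.5 -37.3 -45.8 -52.2] [193 184 192 199]
tr -0.035 [-37.5 -45.5 -52.5] [192 203 200]
tr -0.025 [-31.8 -37.5 -45.2 -52.2] [204 201 199 201]
tr slope deg -8.16 y at 0: -49.91 mm mean [-45.  -43.5]
```

Call:
{"name": "send_rows", "arguments": {"series": [[255,[0,0,0],[0,1,0]],[255,[0,0,0],[0,1,0]],[255,[0,0,0],[0,1,0]],[255,[0,0,0],[0,1,0]],[255,[0,0,0],[0,1,0]],[255,[0,0,0],[0,1,0]],[255,[0,0,0],[0,1,0]],[255,[0,0,0],[0,1,0]],[255,[0,0,0],[0,1,0]],[255,[0,0,0],[0,0.6,0]],[255,[0,0,0],[0,0,0]],[255,[0,0,0],[0,0,0]]]}}

```text
time_s: 11.58
eef_pos: [0.5226, 0.0795, 0.0401]
tcp_rot: [-0.453, 0.452, -0.542, 0.545]
contact_force: [7.9, -6.5, -4.5]
width: 0.114
```

Run:
```python
from h import *
go(np.array([.5205,.0808,.0393]),82)
rods(snap("scene","s6"),-.060)
```

```text
t 11.57 pos [0.5226 0.0795 0.0401] yaw -100.39 ydir [ 0.0043 -0.0018 -1.    ] q6 1.68 w 0.114 F [ 7.9 -6.5 -4.5] M [-0.82 -1.12  0.47]
 turn y units -0.479 tilt fix units x,z [-0.052  0.     0.01 ]
 shift now-axes [-0.019  0.015 -0.047]  after-turn axes [-0.02   0.015 -0.046]
bay 0.03 [-37.8] [175]
bay 0.036 [-38.  -52.7] [207 198]
bay 0.042 [-37.8 -52.5] [209 207]
bay 0.05 [-37.8 -50.5] [140 146]
bay 0.056 [-38.  -52.5] [207 200]
bay 0.062 [-38.3 -53.2] [196 202]
bay 0.08 [-38.  -52.5] [207 201]
bay slope deg -0.13 y at 0: -45.23 mm mean [ 55.2  -45.35]
tr -0.085 [-30.5 -52. ] [181 186]
tr -0.075 [-36.5 -44.2 -52.2] [179 148 186]
tr -0.065 [-29. -45. -53.] [210 205 180]
tr -0.055 [-30.  -44.  -52.7] [211 140 195]
tr -0.045 [-28.2 -36.8 -44.5 -52.7] [149 127 138 198]
tr -0.035 [-45.] [136]
tr -0.025 [-31.2 -45.2] [152 137]
tr slope deg 2.53 y at 0: -37.94 mm mean [-53.   -40.28]
```

The knob is at its end stop and the rods are still aligned. I'll release it and lift.

Call:
{"name": "send_rows", "arguments": {"series": [[180,[0,0,0],[0,0,0]],[170,[0,0,0],[0,0,0]],[170,[0,0,0],[0,0,0]]]}}

```text
time_s: 12.0
eef_pos: [0.5208, 0.0806, 0.0397]
tcp_rot: [0.452, -0.452, 0.544, -0.543]
contact_force: [0.7, 0.9, 0.0]
width: 0.336
```

Call:
{"name": "send_rows", "arguments": {"series": [[170,[0,-0.5,0],[0,0,0]],[170,[0,-0.8,0],[0,0,0]],[170,[0,-0.9,0],[0,0,0]],[170,[0,-0.8,0],[0,0,0]],[170,[0,0,0],[0,0,0]]]}}

```text
time_s: 12.62
eef_pos: [0.522, 0.0805, 0.1924]
tcp_rot: [-0.454, 0.451, -0.542, 0.545]
contact_force: [0.6, 0.2, -0.2]
width: 0.335
```

Run:
```python
from h import *
go(np.array([.471,-.268,.10]),86.2)
im=snap("scene","s7")
rods(im,-.060,v=False)
a=rect(im,"scene",.032,(-.11,.07))[:600]
im2=cv2.imread("pics/top0.png")
cv2.imwrite("pics/c5.png",a)
```

```text
t 12.62 pos [0.522  0.0805 0.1924] yaw -100.44 ydir [ 5.5e-03 -3.0e-04 -1.0e+00] q6 1.68 w 0.335 F [ 0.6  0.2 -0.2] M [ 0.05  0.08 -0.02]
 turn y units -1.328 tilt fix units x,z [-0.062  0.    -0.008]
 shift now-axes [7.041 1.845 0.25 ]  after-turn axes [ 7.024  1.841 -0.566]
bay slope deg -0.17 y at 0: -45.21 mm mean [ 55.2  -45.38]
tr slope deg 2.38 y at 0: -39.45 mm mean [-55.   -41.73]
```

View pics/c5.png

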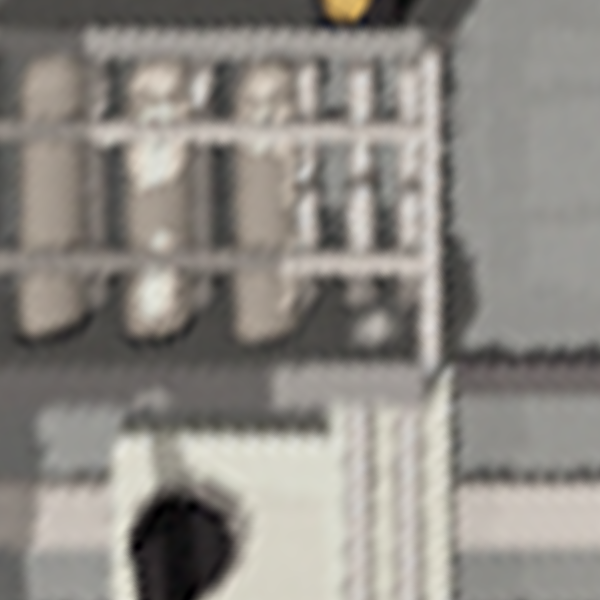

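Trough rods (columns 357 and 405) line up with the bay rods (358 and 408), and the bar lies along x. Now I'll go to the sample.

Call:
{"name": "send_rows", "arguments": {"series": [[170,[0,0,0],[-0.06,-0.65,0]],[170,[0,0,0],[0,-0.68,0]],[170,[0.8,0,-0.06],[0,0,0]],[170,[0.8,0,-0.06],[0,0,0]],[170,[0.8,0,-0.06],[0,0,0]],[170,[0.8,0,-0.06],[0,0,0]],[170,[0.8,0.2,-0.06],[0,0,0]],[170,[0.8,0.3,-0.06],[0,0,0]],[170,[0.8,0.4,-0.06],[0,0,0]],[170,[0.8,0.4,-0.06],[0,0,0]],[170,[0.62,0.4,-0.08],[0,0,0]],[170,[0,0.2,0],[0,0,0]]]}}

```text
time_s: 14.18
eef_pos: [0.468, -0.2685, 0.0922]
tcp_rot: [0.481, -0.484, 0.52, -0.514]
contact_force: [-0.7, -0.1, 0.5]
width: 0.337
```

Run:
```python
from h import *
go(np.array([.469,-.268,.0187]),86.2)
snap("scene","s8")
im=cv2.imread("pics/s8.png")
b=cv2.resize(im[195:285,95:195],(600,540),interpolation=cv2.INTER_CUBIC)
cv2.imwrite("pics/c6.png",b)
```

```text
t 14.18 pos [ 0.468  -0.2685  0.0922] yaw -93.95 ydir [-0.008   0.0033 -1.    ] q6 0.90 w 0.337 F [-0.7 -0.1  0.5] M [ 0.    0.05 -0.  ]
 turn y units -0.030 tilt fix units x,z [ 0.094  0.    -0.032]
 shift now-axes [-0.008  1.471  0.032]  after-turn axes [-0.008  1.471  0.032]
```

View pics/c6.png

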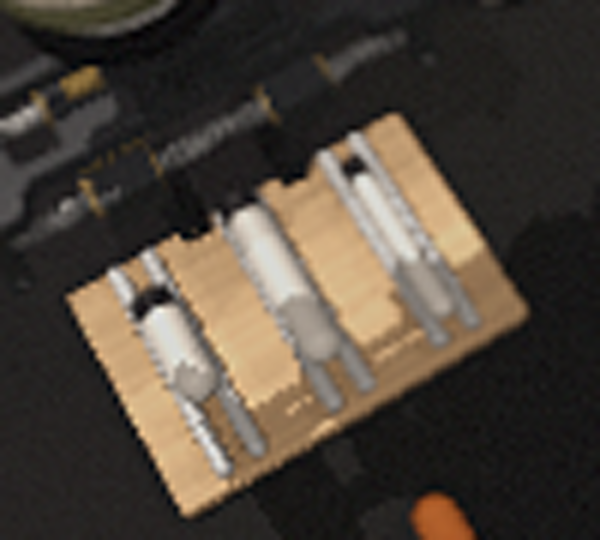

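The finger tips straddle the middle tube's line, around crop (195,230) and (295,180). Descend and grip.

Call:
{"name": "send_rows", "arguments": {"series": [[170,[0,0.3,0],[0.09,0,-0.03]],[170,[0,0.35,0.03],[0,0,0]],[170,[0,0.35,0],[0,0,0]],[170,[0,0.3,0],[0,0,0]],[170,[0,0.17,0],[0,0,0]],[170,[0,0,0],[0,0,0]]]}}

```text
time_s: 14.98
eef_pos: [0.4708, -0.2678, 0.0208]
tcp_rot: [-0.483, 0.483, -0.515, 0.517]
contact_force: [0.4, 0.3, 0.3]
width: 0.332
```

Call:
{"name": "send_rows", "arguments": {"series": [[255,[0,0,0],[0,0,0]],[255,[0,0,0],[0,0,0]],[255,[0,0,0],[0,0,0]],[255,[0,0,0],[0,0,0]]], "squeeze": 12}}

```text
time_s: 15.48
eef_pos: [0.4714, -0.2701, 0.0227]
tcp_rot: [-0.483, 0.484, -0.513, 0.519]
contact_force: [-1.9, -7.5, 4.6]
width: 0.197
```

Run:
```python
from h import *
go(np.array([.469,-.268,.0187]),86.2)
```

```text
t 15.47 pos [ 0.4714 -0.2701  0.0227] yaw -93.80 ydir [ 0.0048 -0.0066 -1.    ] q6 0.90 w 0.197 F [-1.9 -7.5  4.6] M [-1.21  0.44 -0.06]
 turn y units 0.000 tilt fix units x,z [-0.06   0.     0.072]
 shift now-axes [-0.039  0.079 -0.051]  after-turn axes [-0.039  0.079 -0.051]
```

The grip sits too high (TCP z is 22.7 mm). I'll open, lower about 4 mm, re-centre and grip again.

Call:
{"name": "send_rows", "arguments": {"series": [[170,[0,0,0],[0,0,0]],[170,[0,0,0],[0,0,0]],[170,[0.055,0.04,0],[0,0,0]],[170,[0,0.02,0],[0,0,0]],[170,[0,0,0],[0,0,0]]]}}

```text
time_s: 16.1
eef_pos: [0.4706, -0.2708, 0.018]
tcp_rot: [-0.483, 0.483, -0.515, 0.517]
contact_force: [-0.5, -0.1, 1.1]
width: 0.331
```

Run:
```python
from h import *
go(np.array([.469,-.2705,.0187]),86.2)
```

```text
t 16.10 pos [ 0.4706 -0.2708  0.018 ] yaw -93.80 ydir [ 0.0023 -0.0021 -1.    ] q6 0.90 w 0.331 F [-0.5 -0.1  1.1] M [ 0.05  0.03 -0.04]
 turn y units 0.001 tilt fix units x,z [-0.028  0.     0.022]
 shift now-axes [-0.003 -0.013 -0.032]  after-turn axes [-0.003 -0.013 -0.032]
```

Call:
{"name": "send_rows", "arguments": {"series": [[255,[0,0,0],[0,0,0]],[255,[0,0,0],[0,0,0]],[255,[0,0,0],[0,0,0]],[255,[0,0,0],[0,0,0]]], "squeeze": 12}}

```text
time_s: 16.6
eef_pos: [0.4707, -0.271, 0.0183]
tcp_rot: [-0.483, 0.483, -0.515, 0.518]
contact_force: [0.2, -1.4, -0.5]
width: 0.2
```

Call:
{"name": "send_rows", "arguments": {"series": [[255,[0,-0.2,0],[0,0,0]],[255,[0,-0.4,0],[0,0,0]],[255,[0,-0.6,0],[0,0,0]],[255,[0,-0.6,0],[0,0,0]],[255,[0,-0.4,0],[0,0,0]],[255,[0,0,0],[0,0,0]]], "squeeze": 20}}

```text
time_s: 17.35
eef_pos: [0.4709, -0.2709, 0.1298]
tcp_rot: [-0.483, 0.483, -0.514, 0.519]
contact_force: [0.5, 0.2, -0.7]
width: 0.197
```

Run:
```python
from h import *
go(rack(-.060,-.048,.10)+[0,.002,0],90-8.35)
snap("scene","s9"); im=snap("top","t9")
sc=cv2.imread("pics/s9.png")
p=proj("scene",manip.get_state()["eef_pos"])[0].astype(int);q=proj("top",manip.get_state()["eef_pos"])[0].astype(int);print(p,q)
a=cv2.resize(sc[p[1]-40:p[1]+40,p[0]-50:p[0]+50],None,fx=5,fy=5,interpolation=cv2.INTER_CUBIC)
cv2.imwrite("pics/c7.png",a)
```

```text
t 17.35 pos [ 0.4709 -0.2709  0.1298] yaw -93.79 ydir [ 0.0048 -0.0043 -1.    ] q6 0.90 w 0.197 F [ 0.5  0.2 -0.7] M [ 0.02  0.01 -0.01]
 turn y units 0.912 tilt fix units x,z [-0.058  0.     0.046]
 shift now-axes [-5.834  0.575  0.44 ]  after-turn axes [-5.851  0.572 -0.025]
[130 220] [359 226]
```

View pics/c7.png

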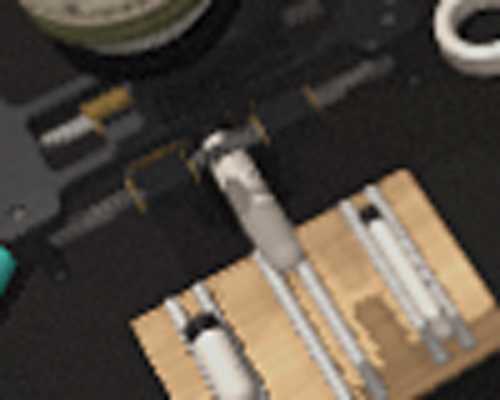

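The tube is held and level, with its nose at crop (285,255). Now I'll carry it over the trough.

Call:
{"name": "send_rows", "arguments": {"series": [[255,[0,0,0],[-0.06,0.45,0.05]],[255,[0,0,0],[0,0.46,0]],[255,[-0.6,0,0],[0,0,0]],[255,[-0.8,0,0],[0,0,0]],[255,[-0.8,0,0],[0,0,0]],[255,[-0.8,0,0],[0,0,0]],[255,[-0.8,0,0],[0,0,0]],[255,[-0.8,0,0],[0,0,0]],[255,[-0.7,0.3,-0.03],[0,0,0]],[255,[-0.57,0.3,0],[0,0,0]],[255,[0,0,0],[0,0,0]]]}}

```text
time_s: 18.82
eef_pos: [0.5104, 0.0215, 0.0971]
tcp_rot: [0.462, -0.464, 0.537, -0.532]
contact_force: [-0.2, -0.9, 0.4]
width: 0.194
```

Run:
```python
from h import *
print(rack(-.06,-.048,0))
go(rack(-.060,-.048,.0345)+[0,.003,0],90-8.35)
im=snap("scene","s10"); t=snap("top","t10")
p=proj("scene",manip.get_state()["eef_pos"])[0].astype(int);print(p)
a=cv2.resize(im[160:240,205:305],None,fx=5,fy=5,interpolation=cv2.INTER_CUBIC)
cv2.imwrite("pics/c8.png",a)
```

```text
[0.51226549 0.01662201 0.        ]
t 18.82 pos [0.5104 0.0215 0.0971] yaw -98.20 ydir [-0.0062  0.0033 -1.    ] q6 1.52 w 0.194 F [-0.2 -0.9  0.4] M [0.06 0.06 0.  ]
 turn y units 0.029 tilt fix units x,z [ 0.076  0.    -0.028]
 shift now-axes [0.036 1.251 0.051]  after-turn axes [0.036 1.251 0.052]
[241 175]
```

View pics/c8.png

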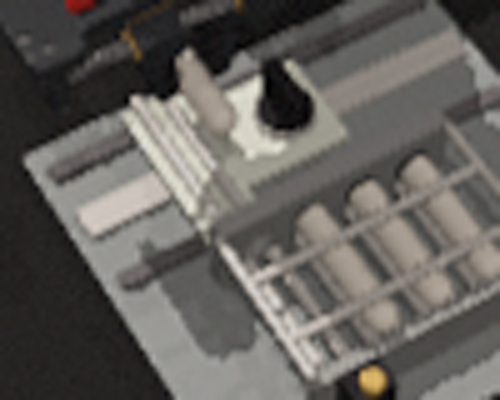

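The tube hangs parallel to the trough, nose at crop (225,125). I'll compute the nose from that pixel.

Run:
```python
from h import *
for u in((222,127),(185,55)):
    X=cast("scene",[(205+(u[0]+.5)/5-.5,160+(u[1]+.5)/5-.5)],.1015)[0];d=X[:2]-RO;print(X.round(4),"rack",d@ex,d@ey)
d=manip.get_state()["eef_pos"][:2]-RO;print("tcp rack",d@ex,d@ey)
```

```text
[0.5494 0.0145 0.1015] rack -0.02297599537771078 -0.04468826440763612
[0.502  0.028  0.1015] rack -0.07185596829492479 -0.038208803464650797
tcp rack -0.061431667370721636 -0.04514671005804776
```

Call:
{"name": "send_rows", "arguments": {"series": [[255,[0.01,0.3,0],[0.08,0,-0.03]],[255,[0,0.3,0],[0,0,0]],[255,[0,0.3,0],[0,0,0]],[255,[0,0.2,0],[0,0,0]],[255,[0,0.1,0],[0,0,0]],[255,[0,0,0],[0,0,0]]]}}

```text
time_s: 19.68
eef_pos: [0.5115, 0.0196, 0.0387]
tcp_rot: [-0.463, 0.461, -0.534, 0.536]
contact_force: [-0.1, 0.3, -0.5]
width: 0.198
```

Run:
```python
from h import *
go(rack(-.060,-.048,.0345)+[0,.004,0],90-8.35)
```

```text
t 19.68 pos [0.5115 0.0196 0.0387] yaw -98.34 ydir [ 0.004  -0.0011 -1.    ] q6 1.53 w 0.198 F [-0.1  0.3 -0.5] M [ 0.01  0.01 -0.03]
 turn y units 0.001 tilt fix units x,z [-0.046  0.     0.006]
 shift now-axes [-0.023  0.084  0.011]  after-turn axes [-0.023  0.084  0.011]
```

Call:
{"name": "send_rows", "arguments": {"series": [[255,[0,0.05,0],[0,0,0]],[255,[0,0.03,0],[0,0,0]],[255,[0,0,0],[0,0,0]]], "squeeze": 10}}

```text
time_s: 20.05
eef_pos: [0.5116, 0.0196, 0.0349]
tcp_rot: [-0.463, 0.461, -0.534, 0.536]
contact_force: [0.3, -0.4, -0.8]
width: 0.201
```

Call:
{"name": "send_rows", "arguments": {"series": [[195,[0,0,0],[0,0,0]],[180,[0,0,0],[0,0,0]],[170,[0,0,0],[0,0,0]],[170,[0,0,0],[0,0,0]]]}}

```text
time_s: 20.55
eef_pos: [0.5116, 0.0196, 0.0349]
tcp_rot: [-0.463, 0.461, -0.534, 0.536]
contact_force: [1.0, -0.1, 0.2]
width: 0.335
```

Run:
```python
from h import *
go(rack(-.060,-.048,.0345)+[0,.004,0],90-8.35)
```

```text
t 20.55 pos [0.5116 0.0196 0.0349] yaw -98.35 ydir [ 0.0042 -0.0011 -1.    ] q6 1.53 w 0.335 F [ 1.  -0.1  0.2] M [0.02 0.02 0.01]
 turn y units 0.001 tilt fix units x,z [-0.05   0.     0.006]
 shift now-axes [-0.023  0.007  0.011]  after-turn axes [-0.023  0.007  0.011]
```

Call:
{"name": "send_rows", "arguments": {"series": [[170,[0,-0.3,0],[0,0,0]],[170,[0,-0.5,0],[-0.05,0,0]],[200,[0,-0.2,-0.3],[0,0,0]],[255,[0,0,-0.6],[0,0,0]],[255,[0,0,-0.58],[0,0,0]],[255,[0,0.2,0],[0,0,0]],[255,[0,0,0],[0,0,0]]]}}

```text
time_s: 21.42
eef_pos: [0.4389, 0.0302, 0.0748]
tcp_rot: [-0.462, 0.462, -0.535, 0.535]
contact_force: [0.7, 0.5, 0.0]
width: 0.004
```

Run:
```python
from h import *
go(rack(-.133,-.048,.0345)+[0,.004,0],90-8.35)
im=snap("scene","s11"); t=snap("top","t11")
a=cv2.resize(im[150:240,205:285],(400,450),interpolation=cv2.INTER_CUBIC)
b=cv2.resize(t[140:230,205:285],(400,450),interpolation=cv2.INTER_CUBIC)
cv2.imwrite("pics/c9.png",np.hstack([a,b]))
```

```text
t 21.43 pos [0.4389 0.0302 0.0748] yaw -98.36 ydir [ 1.e-04 -5.e-04 -1.e+00] q6 1.52 w 0.004 F [0.7 0.5 0. ] M [ 0.07  0.01 -0.03]
 turn y units -0.002 tilt fix units x,z [-0.002  0.     0.006]
 shift now-axes [-0.024  0.806  0.02 ]  after-turn axes [-0.024  0.806  0.02 ]
```

View pics/c9.png

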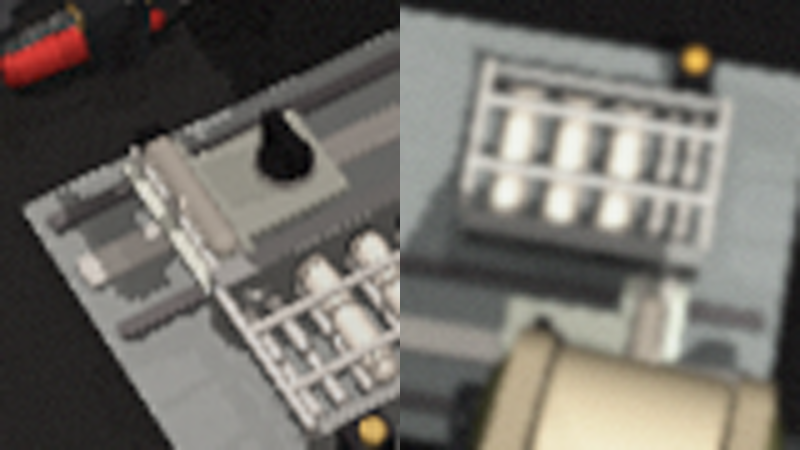

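The tube lies in the trough, with its nose at left crop (230,248) and its black end at (150,138).

Run:
```python
from h import *
for u in((230,248),(150,138)):
    X=cast("scene",[(205+(u[0]+.5)/5-.5,150+(u[1]+.5)/5-.5)],.0386)[0];d=X[:2]-RO;print(X.round(4),"rack",d@ex,d@ey)
d=manip.get_state()["eef_pos"][:2]-RO;print("tcp rack",d@ex,d@ey)
```

```text
[0.5528 0.0162 0.0386] rack -0.019858814426172204 -0.04255202330328469
[0.4688 0.0272 0.0386] rack -0.10453172346337829 -0.04385581879931212
tcp rack -0.13438469336407288 -0.04524527495497738
```

Call:
{"name": "send_rows", "arguments": {"series": [[255,[0,0.4,0],[0,0,0]],[255,[-0.01,0.4,0],[0,0,0]],[255,[0,0,0],[0,0,0]],[255,[0,0,0.2],[0,0,0]],[255,[0,0,0.2],[0,0,0]],[255,[0,0,0.2],[0,0,0]],[255,[0,0,0.1],[0,0,0]],[255,[0,0,0.2],[0,0,0]],[255,[0,0,0.2],[0,0,0]],[255,[0,0,0.2],[0,0,0]],[255,[0,0,0],[0,0,0]]]}}

```text
time_s: 22.9
eef_pos: [0.5033, 0.0212, 0.0348]
tcp_rot: [-0.462, 0.462, -0.535, 0.535]
contact_force: [0.4, -0.7, 0.5]
width: 0.005
```

Run:
```python
from h import *
go(rack(-.009,-.048,.0345)+[0,.003,0],90-8.35)
d=manip.get_state()["eef_pos"][:2]-RO;print("tcp rack",d@ex,d@ey)
rods(snap("scene","s12"),-.060,v=False)
```

```text
t 22.90 pos [0.5033 0.0212 0.0348] yaw -98.35 ydir [ 6.e-04 -6.e-04 -1.e+00] q6 1.53 w 0.005 F [ 0.4 -0.7  0.5] M [ 0.01 -0.04  0.03]
 turn y units -0.001 tilt fix units x,z [-0.008  0.     0.006]
 shift now-axes [0.006 0.007 1.203]  after-turn axes [0.006 0.007 1.203]
tcp rack -0.06956464201629442 -0.04475120313227347
bay slope deg 0.83 y at 0: -46.33 mm mean [ 66.   -45.38]Traceback (most recent call last):
  File "<stdin>", line 4, in <module>
  File "h.py", line 53, in rods
    L=np.array(L); f=np.polyfit(L[:,0],L[:,1],1); out[nm]=f
                                ~^^^^^
IndexError: too many indices for array: array is 1-dimensional, but 2 were indexed
```

The nose should be through the hole by now, and there was no resistance. Continue, then slow down.

Call:
{"name": "send_rows", "arguments": {"series": [[255,[0,0,0.15],[0,0,0]],[255,[0,0,0.2],[0,0,0]],[255,[0,0,0.2],[0,0,0]],[255,[0,0,0.2],[0,0,0]],[255,[0,0,0.15],[0,0,0]],[255,[0,0,0.08],[0,0,0]],[255,[0,0,0.04],[0,0,0]],[255,[0,0,0],[0,0,0]]]}}

```text
time_s: 23.95
eef_pos: [0.553, 0.014, 0.0349]
tcp_rot: [-0.462, 0.462, -0.535, 0.535]
contact_force: [-0.4, -0.5, 0.3]
width: 0.003
```

Call:
{"name": "send_rows", "arguments": {"series": [[255,[0,0,0.02],[0,0,0]],[255,[0,0,0.02],[0,0,0]],[255,[0,0,0.02],[0,0,0]],[255,[0,0,0],[0,0,0]]]}}

```text
time_s: 24.45
eef_pos: [0.556, 0.0136, 0.0348]
tcp_rot: [-0.462, 0.462, -0.535, 0.535]
contact_force: [0.4, -0.1, 0.0]
width: 0.003
```

Run:
```python
from h import *
go(rack(-.009,-.048,.0345)+[0,.003,0],90-8.35)
d=manip.get_state()["eef_pos"][:2]-RO;print("tcp rack",d@ex,d@ey)
im=snap("scene","s13")
```

```text
t 24.45 pos [0.556  0.0136 0.0348] yaw -98.35 ydir [-0.e+00 -5.e-04 -1.e+00] q6 1.53 w 0.003 F [ 0.4 -0.1  0. ] M [ 0.01  0.03 -0.05]
 turn y units 0.000 tilt fix units x,z [-0.     0.     0.006]
 shift now-axes [0.007 0.007 0.136]  after-turn axes [0.007 0.007 0.136]
tcp rack -0.016243342557812315 -0.044677141029755174
```

Call:
{"name": "send_rows", "arguments": {"series": [[255,[0,0,0.02],[0,0,0]],[255,[0,0,0.02],[0,0,0]],[255,[0,0,0],[0,0,0]]]}}

```text
time_s: 24.88
eef_pos: [0.5581, 0.0133, 0.0349]
tcp_rot: [-0.462, 0.462, -0.535, 0.535]
contact_force: [-0.1, -0.0, 0.5]
width: 0.009
```

Call:
{"name": "send_rows", "arguments": {"series": [[255,[0,0,0.02],[0,0,0]],[255,[0,0,0.02],[0,0,0]],[255,[0,0,0],[0,0,0]]]}}

```text
time_s: 25.25
eef_pos: [0.56, 0.013, 0.0348]
tcp_rot: [-0.462, 0.462, -0.535, 0.535]
contact_force: [0.3, 0.1, 0.2]
width: 0.005
```

Run:
```python
from h import *
go(rack(-.009,-.048,.0345)+[0,.003,0],90-8.35)
d=manip.get_state()["eef_pos"][:2]-RO;print("tcp rack",d@ex,d@ey)
im=snap("scene","s14")
```

```text
t 25.25 pos [0.56   0.013  0.0348] yaw -98.35 ydir [ 1.e-04 -5.e-04 -1.e+00] q6 1.53 w 0.005 F [0.3 0.1 0.2] M [ 0.    0.02 -0.  ]
 turn y units 0.001 tilt fix units x,z [-0.002  0.     0.006]
 shift now-axes [0.007 0.007 0.055]  after-turn axes [0.007 0.007 0.055]
tcp rack -0.012208227822751848 -0.04466672852388743
```

Run:
```python
from h import *
for f in("s11","s14"):
    a=rect(cv2.imread(f"pics/{f}.png"),"scene",.0386,(-.11,.07),s=.0005).astype(float).mean(2)
    for y in(.0513,.0193,-.0127,-.0447):
        c=int((.07-y)/.0005);p=a[:,c-5:c+5].mean(1)
        print(f,y," ".join("%d:%d"%(x,p[int((.105-x*1e-3)/.0005)]) for x in range(72,102,1)))
```

```text
s11 0.0513 72:192 73:197 74:205 75:202 76:181 77:162 78:148 79:147 80:158 81:176 82:193 83:203 84:205 85:199 86:188 87:174 88:167 89:155 90:148 91:146 92:149 93:154 94:159 95:159 96:152 97:138 98:118 99:95 100:76 101:67
s11 0.0193 72:178 73:185 74:197 75:199 76:179 77:163 78:161 79:171 80:187 81:199 82:205 83:206 84:203 85:195 86:183 87:166 88:158 89:143 90:134 91:136 92:144 93:153 94:158 95:158 96:154 97:143 98:124 99:101 100:80 101:68
s11 -0.0127 72:162 73:166 74:174 75:175 76:166 77:161 78:164 79:175 80:189 81:198 82:201 83:197 84:187 85:175 86:162 87:145 88:136 89:123 90:121 91:135 92:147 93:156 94:161 95:161 96:157 97:148 98:131 99:108 100:85 101:70
s11 -0.0447 72:118 73:115 74:114 75:119 76:127 77:129 78:132 79:131 80:125 81:121 82:122 83:124 84:124 85:121 86:116 87:111 88:110 89:111 90:121 91:144 92:155 93:162 94:163 95:159 96:149 97:133 98:106 99:75 100:48 101:36
s14 0.0513 72:136 73:138 74:143 75:148 76:152 77:153 78:153 79:155 80:157 81:159 82:161 83:163 84:162 85:160 86:157 87:152 88:149 89:141 90:131 91:115 92:106 93:103 94:102 95:102 96:98 97:92 98:86 99:80 100:75 101:73
s14 0.0193 72:127 73:129 74:137 75:147 76:155 77:155 78:155 79:156 80:158 81:160 82:161 83:161 84:161 85:160 86:157 87:150 88:145 89:132 90:118 91:101 92:98 93:100 94:102 95:103 96:103 97:100 98:94 99:86 100:78 101:72
s14 -0.0127 72:123 73:125 74:133 75:143 76:154 77:158 78:160 79:161 80:162 81:162 82:160 83:159 84:157 85:154 86:150 87:141 88:135 89:121 90:107 91:95 92:94 93:98 94:102 95:105 96:106 97:104 98:99 99:90 100:80 101:73
s14 -0.0447 72:132 73:135 74:143 75:152 76:162 77:164 78:165 79:165 80:163 81:160 82:157 83:155 84:151 85:143 86:129 87:112 88:104 89:94 90:93 91:101 92:106 93:107 94:106 95:103 96:96 97:84 98:67 99:47 100:30 101:21
```

Half-level nose edges are at 90.2, 89.3 and 88.5 for the seated tubes and 86.1 for ours. The trend predicts about 87.7 when flush, so about 1.6 mm remains.

Call:
{"name": "send_rows", "arguments": {"series": [[255,[0,0,0.02],[0,0,0]],[255,[0,0,0],[0,0,0]]]}}

```text
time_s: 25.55
eef_pos: [0.561, 0.0128, 0.0349]
tcp_rot: [-0.462, 0.462, -0.535, 0.535]
contact_force: [0.0, 0.6, -0.5]
width: 0.001
```

Call:
{"name": "send_rows", "arguments": {"series": [[255,[0,0,0.015],[0,0,0]],[255,[0,0,0],[0,0,0]]]}}

```text
time_s: 25.8
eef_pos: [0.5617, 0.0127, 0.0348]
tcp_rot: [-0.462, 0.462, -0.535, 0.535]
contact_force: [-0.0, 0.8, 0.1]
width: 0.006
```

```bash
cat >> h.py <<'E'
def noses(im):
    a=rect(im,"scene",.0386,(-.11,.07),s=.0005).astype(float).mean(2);o=[]
    for y in(.0513,.0193,-.0127,-.0447):
        c=int((.07-y)/.0005);p=a[:,c-5:c+5].mean(1);x=np.arange(.08,.092,.0001);v=np.interp(x,.105-.0005*np.arange(len(p))[::-1]*1,p) if 0 else np.interp(x,(.105-.0005*np.arange(len(p)))[::-1],p[::-1])
        h=(v.max()+v.min())/2;o.append(1e3*x[np.where(v>h)[0][-1]])
    print("noses",np.round(o,2))
E
python3 - <<'E'
from h import *
go(rack(-.009,-.048,.0345)+[0,.003,0],90-8.35)
noses(cv2.imread("pics/s14.png"));noses(snap("scene","s15"))
E
```

```text
t 25.80 pos [0.5617 0.0127 0.0348] yaw -98.35 ydir [-0.e+00 -5.e-04 -1.e+00] q6 1.53 w 0.006 F [-0.   0.8  0.1] M [0.08 0.02 0.01]
 turn y units 0.000 tilt fix units x,z [-0.     0.     0.006]
 shift now-axes [0.007 0.007 0.021]  after-turn axes [0.007 0.007 0.021]
noses [89.4 89.1 88.4 86.5]
noses [89.5 89.1 88.5 87.8]
```

Call:
{"name": "send_rows", "arguments": {"series": [[255,[0,0,0.01],[0,0,0]],[255,[0,0,0],[0,0,0]]]}}

```text
time_s: 26.1
eef_pos: [0.5621, 0.0127, 0.0348]
tcp_rot: [-0.462, 0.463, -0.535, 0.535]
contact_force: [-2.0, 0.2, 1.0]
width: 0.006
```

Run:
```python
from h import *
go(rack(-.009,-.048,.0345)+[0,.003,0],90-8.35)
noses(snap("scene","s16"))
```

```text
t 26.10 pos [0.5621 0.0127 0.0348] yaw -98.35 ydir [-4.e-04 -4.e-04 -1.e+00] q6 1.53 w 0.006 F [-2.   0.2  1. ] M [ 0.03  0.23 -0.02]
 turn y units 0.001 tilt fix units x,z [0.004 0.    0.006]
 shift now-axes [0.007 0.006 0.014]  after-turn axes [0.007 0.006 0.014]
noses [89.4 89.1 88.4 87.8]
```

Contact has begun: -2 N along x, with a moment. One more small step will confirm it is the plate.

Call:
{"name": "send_rows", "arguments": {"series": [[255,[0,0,0.01],[0,0,0]],[255,[0,0,0],[0,0,0]]]}}

```text
time_s: 26.4
eef_pos: [0.5621, 0.0127, 0.0348]
tcp_rot: [0.462, -0.463, 0.535, -0.535]
contact_force: [-5.1, 0.6, 2.9]
width: 0.005
```

Run:
```python
from h import *
go(rack(-.009,-.048,.0345)+[0,.003,0],90-8.35)
noses(snap("scene","s17"))
```

```text
t 26.40 pos [0.5621 0.0127 0.0348] yaw -98.34 ydir [-1.8e-03 -3.0e-04 -1.0e+00] q6 1.53 w 0.005 F [-5.1  0.6  2.9] M [ 0.08  0.69 -0.  ]
 turn y units 0.002 tilt fix units x,z [0.02  0.    0.006]
 shift now-axes [0.007 0.006 0.014]  after-turn axes [0.007 0.006 0.014]
noses [89.4 89.1 88.4 87.8]
```

The TCP has stopped at 0.5621 while the force rises, so the fingers are against the plate and the tube is flush. Retreat, lift clear and check.

Call:
{"name": "send_rows", "arguments": {"series": [[255,[0,0,-0.1],[0,0,0]],[255,[0,0,-0.4],[0,0,0]],[255,[0,-0.5,-0.3],[0,0,0]],[255,[0,-0.9,0],[0,0,0]],[255,[0,-0.9,0],[0,0,0]],[255,[0,-0.9,-0.3],[0,0,0]],[255,[0.8,0,-0.5],[0,0,0]],[255,[0.9,0,-0.3],[0,0,0]],[255,[0.9,0,0],[0,0,0]],[255,[0.9,0,0],[0,0,0]],[255,[0.9,0,0],[0,0,0]],[255,[0,0,0],[0,0,0]]]}}

```text
time_s: 27.95
eef_pos: [0.4363, -0.1934, 0.1948]
tcp_rot: [-0.461, 0.461, -0.536, 0.536]
contact_force: [-1.7, -0.1, -0.1]
width: 0.006
```

Run:
```python
from h import *
go(rack(-.009,-.048,.0345),90-8.35)
im=snap("scene","s18"); t=snap("top","t18"); noses(im)
a=cv2.resize(im[155:255,215:315],(500,500),interpolation=cv2.INTER_CUBIC)
b=cv2.resize(t[140:240,215:275],(300,500),interpolation=cv2.INTER_CUBIC)
cv2.imwrite("pics/c10.png",np.hstack([a,b]))
```

```text
t 27.95 pos [ 0.4363 -0.1934  0.1948] yaw -98.56 ydir [ 4.0e-04 -1.1e-03 -1.0e+00] q6 1.06 w 0.006 F [-1.7 -0.1 -0.1] M [ 0.02 -0.04  0.01]
 turn y units -0.041 tilt fix units x,z [-0.006  0.     0.012]
 shift now-axes [-4.386  3.203  1.896]  after-turn axes [-4.379  3.203  1.912]
noses [87.3 87.3 86.5 86.2]
```

View pics/c10.png

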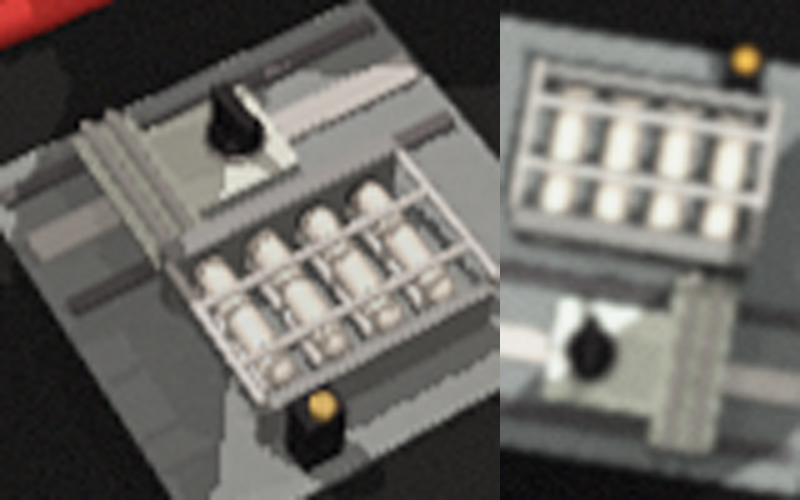

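All four tubes line up, the knob bar lies along x, and the trough is empty and square to the bay. Handing in.

```bash
python3 -c "
from bench import sign_off
print(sign_off())"
```

```text
the job is handed in; nothing more can be done
None
```

The sample tube is in the rack's empty bay (y = -48 mm), pushed flush with the front plate. The job was handed in at about 28 s of the 64 s allowed.

**What I did:**
1. Turned the clamp knob free and slid the carriage about 30 mm, until the trough rods lined up with the bay rods.
2. Turned the knob back through its full range until it resisted at the end.
3. Laid the tube in the trough, rounded end towards the rack.
4. Pushed it in with the shut fingers until they met the plate. The TCP stopped while the force rose to about 5 N.

**Last checks:**
- **Flush:** before I withdrew, the tube's nose was at 87.8 mm, against the 87.7 to 88 mm I extrapolated from the three seated tubes. After I withdrew, the lighting had changed and all four readings shifted by 1.6 to 2.1 mm, but they still lie in one line.
- **Trough and bay:** they agree to about 0.3 mm. After I let go of the knob I confirmed this only by eye, because the stripe fit was unreliable by then.
- **Knob:** its bar lies along the trough in both camera views.
- **Other objects:** the three racked tubes showed no shift, and the last picture of the tray, taken at the lift, showed its two other tubes in place. I did not look again at the can, multimeter or dish, but the arm passed well clear of them.

**What disagreed or failed:**
- The top camera and the arm's own position differed by about 2 to 3 mm, so I relied on comparisons within one view and on contact.
- The first grip on the tube was too high, so I released it in its cradle and gripped again lower.

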